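# Stack the parts cups on the slide-out tray and run it home

### The job

Stack all the open aluminium parts cups mouth down, rim on shoulder, in steady stacks of at most three, centred on the two round cork pads with their centring bosses on the pulled-out tray, keeping the tray locked out while you load it. Then press down the slide's release lever and gently push the tray fully home with the stacks still standing on their pads. Leave the other things on the desk where they are.

Things in the scene. Friction and masses are not known exactly. Their poses are not given: they have to be found in the camera images.
- cup0: open aluminium parts cup, mouth down: 64 mm outside, 57 mm inside, 36 mm from rim to the shoulder of its closed end, 90 g. Origin: centre of the mouth rim (on what it stands on); z points to the closed end, up when mouth down. A 12 mm high boss on the closed end (51 mm wide, tapering to 42 at its top) goes loosely into the mouth of a cup set on it, whose rim rests on the shoulder: stacked cups are 36 mm apart
- cup1: another such cup, the same as cup0; of the six, four to six are present (the rest read None), standing mouth down on the desk
- cup2: another such cup, the same as cup0; of the six, four to six are present (the rest read None), standing mouth down on the desk
- cup3: another such cup, the same as cup0; of the six, four to six are present (the rest read None), standing mouth down on the desk
- cup4: another such cup, the same as cup0; of the six, four to six are present (the rest read None), standing mouth down on the desk
- cup5: another such cup, the same as cup0; of the six, four to six are present (the rest read None), standing mouth down on the desk
- pad_left (a point): centre of the top face of the left round cork pad (80 mm across, 3 mm high, top 23 mm above the desk) on the slide-out tray; on it stands a fixed aluminium boss like a cup's (51 mm wide, 12 mm high), which goes into the mouth of the first cup. Axes: those of the tray, x = the way it retracts (away from the robot), y left, z up. Rides with the tray
- pad_right (a point): the same for the right cork pad, 120 mm from the left one along the tray's -y
- tray (a joint): the slide-out steel tray (200 mm deep, 240 mm wide, floor 20 mm above the desk, 33 mm high lips at the sides and back), in m: 0 = pulled out to full extension and locked there, grows as it retracts, 0.130 = fully home against its stop. Once unlocked it takes about 2 to 4 N to push slowly and stays where it is left
- tray_front (a point): middle of the top edge, outer side, of the tray's upright aluminium front panel (250 mm wide, 8 mm thick, from 6 to 56 mm above the desk), which stands 108 mm on the robot's side of the line through the pads' centres. Push here, along the tray's +x, to retract the tray. Axes as for the pads
- release_lever (a joint): the slide's release lever, a rocker on the right-hand rail, in rad: 0 = up, tray locked; 0.45 = fully down; the lock is free from about 0.25 on. Needs about 2 N at its paddle and stays where it is left. Pressed down only when all the cups are stacked
- lever_pad (a point): centre of the top face of the lever's black paddle (36 mm along the tray, 34 mm across), 69 mm above the desk when up and about 30 mm lower when fully pressed; it turns about a pivot lying 66 mm farther along the tray's +x and about 14 mm lower than this point
- aperture_ring: bystander: dark bronze ring 74 mm across, 16 mm high, lying among the cups. Origin: centre of its underside
- spool_core0: bystander: white nylon spool core, 68 mm across, 40 mm high, standing among the cups. Origin: centre of its underside
- spool_core1: the other such spool core, also a bystander
- light_box: bystander: frosted blue acrylic light box cube, 90 mm, left of the robot. Origin: centre of its underside
- oil_jar: bystander: small closed jar, 48 mm across, 75 mm high, left side of the desk. Origin: centre of its underside
There are look-alikes about, which are no part of the job. Leave any green look-alike of the cup0 alone. What is shaped like the cup1 but pink is not meant.

How it is judged:
By the outcome, as a careful person would: the job done as asked, in the order asked, and still so for the second after the job is handed in, with the robot touching nothing.
Of cup0, cup1, cup2, cup3, cup4, cup5 only 4 to 6 are there at a start; the rules pass over those that are not, and their reading is None.
At some moment in a run one of cup0, cup1, cup2, cup3, cup4, cup5 may be knocked a few centimetres aside while the robot is not near it.
It also fails if it takes over 210 s, if anything falls off the work surface, if the arm or the gripper's body presses on something with over 40 N, if the wrist force passes 120 N, or if a joint passes its speed limit or range.

### The arm

A 6-joint arm with a two-finger parallel gripper is mounted at the origin on the work surface. World frame = base frame: x ahead of the robot, y to its left, z up, the work surface at z = 0. Lengths are in m, angles in rad, forces in N, time in s.
With the tool pointing down it reaches from about 0.375 to 0.9 m from the base axis. Payload 3.1 kg.
Tool frame: the origin (TCP) lies at the very end of the fingers, on their centre line; the grasp point (between the pads) lies 19 mm behind it; z points along the fingers, y is the line along which they close (so a half turn about z gives the same grasp; the last joint's range is limited). The gripper opens to 85 mm and grips with 20 to 120 N. Pads are 22 mm wide; open, the fingers measure 114 mm over their backs; the gripper's body (76 mm by 85 mm) begins 54 mm behind the grasp point. The pads swing forward as they close: fully open they stand 13 mm farther back than shut.
Start: joints at [-1.508, 0.527, 1.433, -0, 1.181, -0.178], TCP at [0.15, -0.607, 0.231] pointing down, gripper open.
Joint ranges: [-3.08, 3.08], [-0.75, 2.2], [0.22, 2.44], [-1.43, 4.57], [0, 2.65], [-2.85, 2.85]. Speed limits (rad/s): [2.79, 2.79, 3.14, 3.14, 3.14, 3.14].

### API

Orientations are given as a unit quaternion [x, y, z, w].
In Python, from plant import env gives the robot as it stands.
- The arm moves only by the tool step_arm, never from a script. Its argument "deltas" is a list of rows, each a list of 7 numbers: the shift along the world's x, y, z in m, then the turn, a rotation vector about the world's x, y, z in degrees, then the gripper's target within -1 to 1 (shut at 1, half-way at 0, fully open at -1). A call has 1 to 5 rows; each row is the pose to reach, as a shift and turn from the pose commanded when the call began; what a row does not reach only later rows make up. A row lasts 1/8 s, in which the tool goes at most 62.5 mm and 10.7 degrees, less where a joint would pass 70% of its speed; a pose out of reach is approached as far as the arm can. A call with a gripper value outside its range is refused whole. The fingers move at their own pace and stop on an object; the grip force is fixed at half the most. Time passes only in rows, so rows that repeat a pose let the fingers close. It gives the time, the measured TCP pose, the force, the opening and the grip force at its end, in the units of the state.
- env.read_state(): the state, without advancing time (a new reading comes with each control period).
- env.get_image(name): name is "scene" or "top" or "wrist"; returns a dict with "image" (420x560x3 uint8, red, green, blue), "camera_matrix" (3x3 intrinsics, pixels), "D" ([k1, k2, p1, p2, k3] as OpenCV has them; the pictures are not rectified), "extrinsics" (4x4, takes a point from camera to world coordinates). Camera axes: x right, y down, z forward; pixel columns grow to the right and rows downward; lengths in m; the calibration is good to about 2 mm. A picture is of the moment at which its call begins. There is no depth.
- env.job_done(): hands the job in; it is judged then, once.
The state is a dict: "time_s": time; "joints": joint angles; "qd": joint speeds; "joint_efforts": joint torques, N m; "position": TCP position; "orientation": TCP orientation; "wrist_force": force on the tool from outside, world axes, zero at the start; "moment": the same for the moment, N m; "opening": finger opening in m; "grip_force": force on a finger pad.
Only numpy, scipy, OpenCV 4.12 (cv2) and the standard library are available. Lean on these libraries where they do the work, as an engineer would, in place of code of your own. Each camera call takes 0.05 s, during which the arm holds its last target. There are 200 camera calls.

## Working session

There is one attempt and no reset: what is moved stays moved. The work goes in short steps, Python scripts to look and compute and a tool call to move; the robot and the scene stay as the last step left them, time stands still between calls to the robot, and variables do not carry over. Pictures are saved under pics/ and viewed, at most 14 in all, crops included, and the job is handed in when it is done.

Besides the shell and the picture viewer there is one more tool, called after "Call:" as a command line: name --pt "numbers of a row" for each row, then --argument value for the rest. step_arm: Moves the arm, as the interface text tells. Its arguments: {"type":"object","properties":{"deltas":{"type":"array","items":{"type":"array","items":{"type":"number"}}}},"required":["deltas"]}

```bash
mkdir -p pics
cat > h.py <<'E'
import numpy as np, cv2
from plant import env
def get(name, fn=None):
    d=env.get_image(name); im=cv2.cvtColor(d['image'],cv2.COLOR_RGB2BGR)
    if fn: cv2.imwrite('pics/'+fn,im)
    return d,im
def ray(d,uv,z):
    K=np.array(d['camera_matrix'],float);D=np.array(d['D'],float);E=np.array(d['extrinsics'])
    p=cv2.undistortPoints(np.array(uv,float).reshape(-1,1,2),K,D).reshape(-1,2)
    r=np.c_[p,np.ones(len(p))]@E[:3,:3].T; o=E[:3,3]
    return o+r*((z-o[2])/r[:,2])[:,None]
def proj(d,P):
    E=np.linalg.inv(np.array(d['extrinsics']))
    r,_=cv2.Rodrigues(E[:3,:3])
    return cv2.projectPoints(np.array(P,float).reshape(-1,3),r,E[:3,3],np.array(d['camera_matrix'],float),np.array(d['D'],float))[0].reshape(-1,2)
E
python3 - <<'E'
from h import *
import pickle
for n in('top','scene'):
    d,im=get(n,n+'0.png'); pickle.dump(d,open(n+'0.pkl','wb')); print(n,np.round(d['extrinsics'],3).tolist(),np.round(d['camera_matrix'],0).tolist())
s=env.read_state(); print(s)
E
```

```text
top [[-0.025, -0.991, 0.128, 0.37], [-1.0, 0.024, -0.011, 0.111], [0.008, -0.128, -0.992, 1.284], [0.0, 0.0, 0.0, 1.0]] [[430.0, 0.0, 279.0], [0.0, 430.0, 220.0], [0.0, 0.0, 1.0]]
scene [[0.038, 0.785, -0.618, 1.6], [0.999, -0.035, 0.017, 0.081], [-0.008, -0.618, -0.786, 1.479], [0.0, 0.0, 0.0, 1.0]] [[491.0, 0.0, 284.0], [0.0, 491.0, 209.0], [0.0, 0.0, 1.0]]
{'time_s': 0.1, 'joints': array([-1.50752141e+00,  5.28394759e-01,  1.43380753e+00, -2.99496905e-05,
        1.18139292e+00, -1.78481218e-01]), 'qd': array([-1.07787551e-05, -1.99519108e-03, -1.92470929e-03,  5.94250205e-04,
       -1.63167184e-04, -5.33760696e-04]), 'joint_efforts': array([-3.49874390e-04, -4.43305278e+01, -1.78585821e+01, -3.18037646e-04,
        3.86445856e-03,  1.67610406e-07]), 'position': array([ 0.14961946, -0.60614616,  0.23040762]), 'orientation': array([ 9.92701953e-01,  1.20589513e-01,  4.38196559e-05, -1.00041242e-03]), 'wrist_force': array([ 0.24092929,  0.50843138, -0.18058459]), 'moment': array([-0.029039  , -0.01468234,  0.01970827]), 'grip_force': 0.0, 'opening': 0.08507559509191967}
```

View pics/top0.png

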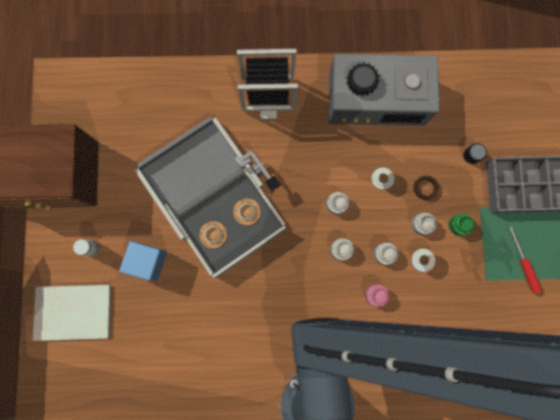

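View pics/scene0.png

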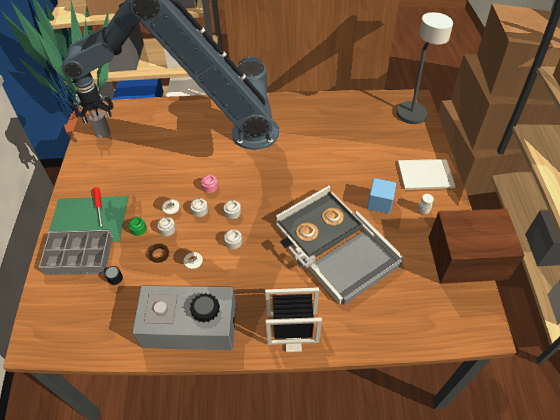

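The top view shows four aluminium cups with a boss: (339,203), (343,249), (386,254) and (424,224). The look-alikes are the white spool cores with a dark hole at (383,178) and (423,260), the green cup at (462,225) and the pink cup at (377,295). The cork pads are at (213,235) and (247,211), and the black paddle is at (273,183). Next I'll confirm with one crop and measure.

Run:
```python
from h import *
import pickle
d=pickle.load(open('top0.pkl','rb')); im=cv2.imread('pics/top0.png')
cv2.imwrite('pics/crop0.png',np.hstack([cv2.resize(im[150:310,315:475],None,fx=2.5,fy=2.5,interpolation=3),cv2.resize(im[115:275,140:300],None,fx=2.5,fy=2.5,interpolation=3)]))
hsv=cv2.cvtColor(im,cv2.COLOR_BGR2HSV)
m=((hsv[...,1]<60)&(hsv[...,2]>120)).astype(np.uint8)
n,l,st,c=cv2.connectedComponentsWithStats(m)
for s,q in zip(st[1:],c[1:]):
    if 100<s[4]<900 and q[0]>310 and 160<q[1]<310: print(s,q.round(1),ray(d,q,.03).round(4)[0,:2])
print('pads')
m=cv2.inRange(hsv,(5,80,120),(20,255,255))
t=np.zeros_like(m);t[190:255,190:270]=m[190:255,190:270]
n,l,st,c=cv2.connectedComponentsWithStats(t)
for s,q in zip(st[1:],c[1:]):
    if s[4]>30: print(s,q.round(1),ray(d,q,.023).round(4)[0])
m=((hsv[...,2]<50)).astype(np.uint8);t=np.zeros_like(m);t[165:200,255:290]=m[165:200,255:290]
n,l,st,c=cv2.connectedComponentsWithStats(t)
for s,q in zip(st[1:],c[1:]):
    if s[4]>20: print(s,q.round(1),ray(d,q,.069).round(4)[0])
```

```text
[372 168  22  22 300] [381.7 177.8] [ 0.6501 -0.2124]
[326 192  23  22 372] [337.3 202.3] [ 0.5793 -0.077 ]
[412 213  24  22 387] [423.9 223. ] [ 0.5116 -0.329 ]
[331 239  23  22 393] [341.8 249. ] [ 0.4409 -0.0843]
[374 243  24  22 407] [385.7 253.3] [ 0.4255 -0.2117]
[412 249  23  23 356] [422.5 259.7] [ 0.4044 -0.3177]
pads
[233 198  28  28 508] [246.6 211.3] [0.5599 0.192  0.023 ]
[199 221  28  28 377] [212.8 234.5] [0.4932 0.2926 0.023 ]
[206 228  14  13 141] [212.7 233.9] [0.4949 0.2928 0.023 ]
[267 178  12  12  93] [272.4 183.1] [0.6334 0.1136 0.069 ]
```

View pics/crop0.png

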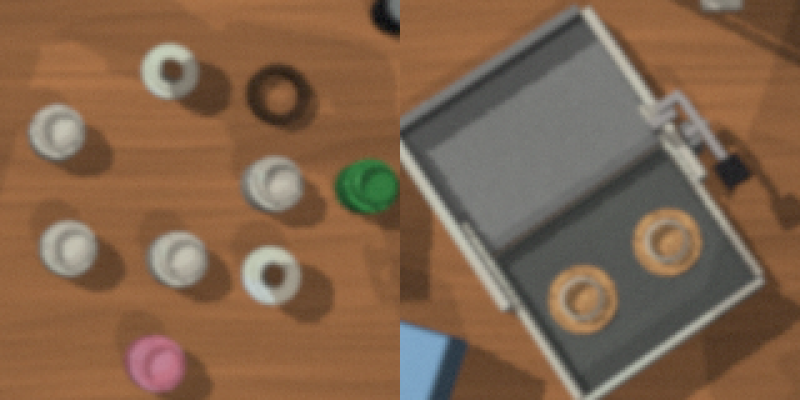

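The crop confirms it: four bossed aluminium cups, two holed spool cores, and the green and pink look-alikes. I'll turn the gripper so it closes along the tray's x (33.5°) and go above the far-right cup at (0.512,-0.329).

Call:
step_arm --pt "0.05 0.04 0.01 0 0 10" --pt "0.1 0.08 0.01 0 0 20"

```text
invalid input
```

Call:
step_arm --pt "0.04 0.03 0 0 0 10 -1" --pt "0.08 0.07 0 0 0 20 -1" --pt "0.12 0.1 0 0 0 30 -1" --pt "0.16 0.13 0 0 0 40 -1" --pt "0.2 0.16 0 0 0 50 -1"

```text
time_s: 0.72
position: [0.3507, -0.4455, 0.231]
orientation: [0.847, 0.531, 0.0, -0.0]
wrist_force: [0.4, 0.3, -0.2]
opening: 0.0853
grip_force: 0.0
```

Call:
step_arm --pt "0.04 0.03 0 0 0 10 -1" --pt "0.08 0.06 0 0 0 20 -1" --pt "0.11 0.08 0 0 0 30 -1" --pt "0.14 0.1 0 0 0 40 -1" --pt "0.162 0.118 0 0 0 50 -1"

```text
time_s: 1.35
position: [0.5127, -0.3276, 0.2308]
orientation: [0.543, 0.84, 0.0, -0.0]
wrist_force: [-0.1, -0.0, -0.1]
opening: 0.0854
grip_force: 0.0
```

Call:
step_arm --pt "0 0 0 0 0 9.6 -1" --pt "0 0 0 0 0 9.6 -1" --pt "0 0 0 0 0 9.6 -1" --pt "0 0 0 0 0 9.6 -1"

```text
time_s: 1.85
position: [0.5113, -0.3291, 0.2312]
orientation: [0.475, 0.88, 0.0, -0.0]
wrist_force: [-0.4, 0.6, 0.4]
opening: 0.0856
grip_force: 0.0
```

Run:
```python
from h import *
import pickle
d,im=get('wrist','w1.png'); pickle.dump(d,open('w1.pkl','wb'))
s=env.read_state();print(s['time_s'],s['position'],s['orientation'],s['joints'].round(2));print(d['extrinsics'].round(3).tolist())
print(proj(d,[[.5116,-.329,.048],[*s['position'][:2],0.048]]))
```

```text
1.9 [ 0.51136532 -0.32912746  0.23129618] [ 4.74453802e-01  8.80280403e-01  6.14854289e-06 -4.88843848e-05] [-0.76  0.5   1.48 -0.    1.16 -1.34]
[[0.836, 0.524, 0.166, 0.469], [0.549, -0.796, -0.253, -0.265], [-0.0, 0.303, -0.953, 0.373], [0.0, 0.0, 0.0, 1.0]]
[[283.81069442 187.69770658]
 [283.55830825 187.67698993]]
```

View pics/w1.png

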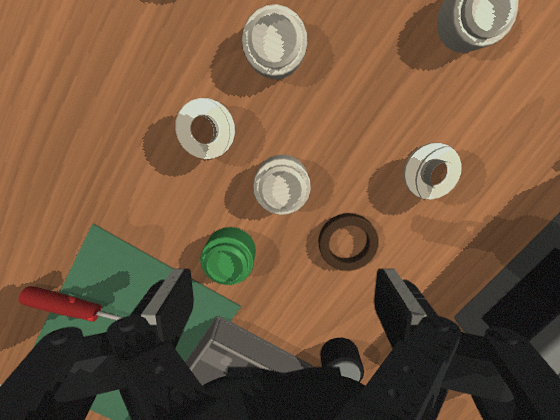

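The wrist view shows the target cup at (282,186), just below centre. The green look-alike is at (228,256), the ring at (348,241), and spool cores at (205,130) and (433,171). I'll measure the silhouette centroid, corrected for cup height.

```bash
cat >> h.py <<'E'
def sil(d,x,y,z0=0):
    a=np.linspace(0,2*np.pi,60); P=[]
    for r,z in((.032,0),(.032,.036),(.0255,.036),(.021,.048)):
        P+=[[x+r*np.cos(t),y+r*np.sin(t),z0+z] for t in a]
    return cv2.convexHull(proj(d,P).astype(np.float32))
def cen(h):
    m=cv2.moments(h); return np.array([m['m10']/m['m00'],m['m01']/m['m00']])
def cup(d,im,x,y,z0=0,R=.075,smax=70,vmin=70):
    hsv=cv2.cvtColor(cv2.medianBlur(im,3),cv2.COLOR_BGR2HSV)
    m=((hsv[...,1]<smax)&(hsv[...,2]>vmin)).astype(np.uint8)
    m=cv2.morphologyEx(m,cv2.MORPH_OPEN,np.ones((3,3)))
    p=cen(sil(d,x,y,z0))
    n,l,st,c=cv2.connectedComponentsWithStats(m)
    A=cv2.contourArea(sil(d,x,y,z0))
    ok=[i for i in range(1,n) if .4*A<st[i,4]<1.6*A]
    if not ok: return None
    i=min(ok,key=lambda i:np.hypot(*(c[i]-p)))
    h=cv2.convexHull(np.argwhere(l==i)[:,::-1].astype(np.float32)); q=cen(h)
    g=ray(d,q,z0+.03)[0,:2]; g=g-(ray(d,cen(sil(d,*g,z0)),z0+.03)[0,:2]-g)
    return g.round(4),q.round(1),round(cv2.contourArea(h)/cv2.contourArea(sil(d,*g,z0)),3)
E
python3 - <<'E'
from h import *
import pickle
d=pickle.load(open('w1.pkl','rb'));im=cv2.imread('pics/w1.png')
print(cup(d,im,.5116,-.329)); print(cup(d,im,.4255,-.2117))
d=pickle.load(open('top0.pkl','rb'));im=cv2.imread('pics/top0.png')
for c in [(.5116,-.329),(.4255,-.2117),(.4409,-.0843),(.5793,-.077)]: print(cup(d,im,*c,smax=60,vmin=120))
E
```

```text
(array([ 0.5107, -0.3322]), array([281.5, 184.6]), 0.938)
(array([ 0.4251, -0.2144]), array([274.3,  40.2]), 0.922)
(array([ 0.5131, -0.3322]), array([423.8, 222.9]), 0.81)
(array([ 0.4259, -0.2139]), array([385.6, 253.3]), 0.874)
(array([ 0.4413, -0.0857]), array([341.8, 249.1]), 0.893)
(array([ 0.581 , -0.0786]), array([337.4, 202.3]), 0.842)
```

Call:
step_arm --pt "0 -0.003 -0.05 0 0 0 -1" --pt "0 -0.003 -0.1 0 0 0 -1" --pt "0 -0.003 -0.15 0 0 0 -1" --pt "0 -0.003 -0.2 0 0 0 -1" --pt "0 -0.003 -0.222 0 0 0 -1"

```text
time_s: 2.52
position: [0.5101, -0.3308, 0.0062]
orientation: [0.474, 0.88, 0.001, -0.002]
wrist_force: [-0.1, 0.9, -0.1]
opening: 0.0856
grip_force: 0.0
```

Call:
step_arm --pt "0 0 0 0 0 0 -1" --pt "0 0 0 0 0 0 1" --pt "0 0 0 0 0 0 1" --pt "0 0 0 0 0 0 1" --pt "0 0 0 0 0 0 1"

```text
time_s: 3.15
position: [0.5129, -0.333, 0.0115]
orientation: [0.474, 0.881, -0.001, 0.002]
wrist_force: [-0.1, 0.1, 6.4]
opening: 0.0614
grip_force: 65.7
```

Call:
step_arm --pt "0 0 0 0 0 0 1" --pt "0 0 0 0 0 0 1" --pt "0 0 0.02 0 0 0 1" --pt "0 0 0.07 0 0 0 1" --pt "0 0 0.12 0 0 0 1"

```text
time_s: 3.78
position: [0.5113, -0.3314, 0.1313]
orientation: [0.474, 0.881, 0.0, -0.0]
wrist_force: [-0.2, -1.0, 0.2]
opening: 0.0611
grip_force: 65.6
```

Run:
```python
from h import *
d,im=get('wrist','w2.png')
s=env.read_state();print(s['time_s'],s['position'],s['opening'],s['joints'].round(2))
p=s['position']; print(cen(sil(d,p[0],p[1],p[2]-.009)))
```

```text
3.825 [ 0.5147466  -0.33427445  0.13865214] 0.06132402791828817 [-0.76  0.62  1.55  0.    0.95 -1.34]
[286.51439315 305.27189034]
```

View pics/w2.png

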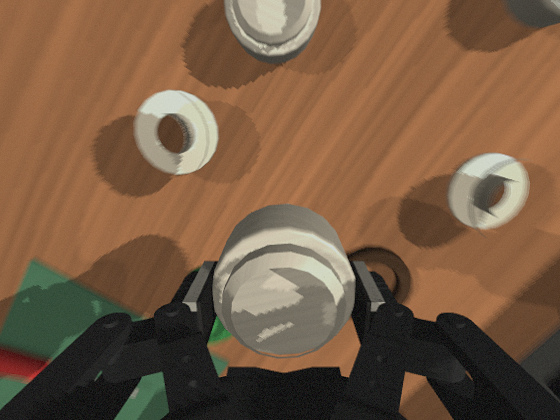

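The cup is held squarely at (284,281). Now I'll carry it to beside the right pad and look at the pads with the wrist camera.

Call:
step_arm --pt "0.005 0.02 0.03 0 0 0 1" --pt "0.015 0.06 0.06 0 0 0 1" --pt "0.025 0.11 0.07 0 0 0 1" --pt "0.035 0.16 0.07 0 0 0 1" --pt "0.045 0.21 0.07 0 0 0 1"

```text
time_s: 4.45
position: [0.5567, -0.1201, 0.2007]
orientation: [0.474, 0.881, 0.0, 0.001]
wrist_force: [0.2, 0.6, -1.0]
opening: 0.0613
grip_force: 65.6
```

Call:
step_arm --pt "0.01 0.05 0 0 0 0 1" --pt "0.02 0.1 0 0 0 0 1" --pt "0.03 0.15 0 0 0 0 1" --pt "0.04 0.2 0 0 0 0 1" --pt "0.053 0.239 0 0 0 0 1"

```text
time_s: 5.08
position: [0.6091, 0.1195, 0.2003]
orientation: [0.473, 0.881, 0.0, 0.0]
wrist_force: [-0.2, -1.4, -0.7]
opening: 0.0612
grip_force: 65.6
```

Call:
step_arm --pt "0 0 0 0 0 0 1" --pt "0 0 0 0 0 0 1" --pt "0 0 0 0 0 0 1"

```text
time_s: 5.45
position: [0.6093, 0.116, 0.1995]
orientation: [0.474, 0.88, -0.0, -0.0]
wrist_force: [-0.8, -0.6, -0.8]
opening: 0.0617
grip_force: 65.7
```

Run:
```python
from h import *
import pickle
s=env.read_state();print(s['time_s'],s['position'],s['opening'],s['joints'].round(2))
d,im=get('wrist','w3.png');pickle.dump(d,open('w3.pkl','wb'))
p=s['position']
for dz in (.009,.0115): print(cen(sil(d,p[0],p[1],p[2]-dz)), cv2.boundingRect(sil(d,p[0],p[1],p[2]-dz)))
print(proj(d,[[.5599,.192,.023],[.494,.2926,.023]]))
```

```text
5.45 [0.60928384 0.11598992 0.19952972] 0.06172283011352126 [ 0.01  0.56  1.48 -0.    1.11 -0.57]
[283.53346233 287.73145109] (207, 206, 153, 159)
[283.53493515 284.81061318] (208, 204, 151, 157)
[[284.173672    96.33889503]
 [284.57271045 -51.93870236]]
```

View pics/w3.png

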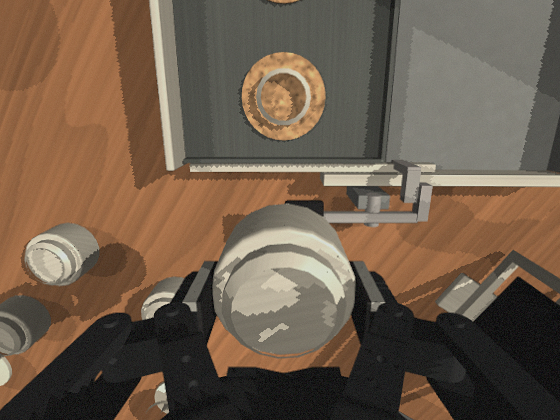

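The right pad's ring is centred at about (284,96), within a pixel of the prediction, and the cup in hand is centred at x≈284. Next I'll measure both precisely.

Run:
```python
from h import *
import pickle
d=pickle.load(open('w3.pkl','rb'));im=cv2.imread('pics/w3.png');hsv=cv2.cvtColor(im,cv2.COLOR_BGR2HSV)
m=cv2.inRange(hsv,(5,70,90),(25,255,255)); t=np.zeros_like(m);t[40:150,215:350]=m[40:150,215:350]
t=cv2.morphologyEx(t,cv2.MORPH_OPEN,np.ones((3,3)))
e=cv2.fitEllipse(cv2.convexHull(np.argwhere(t)[:,::-1].astype(np.float32)));print(e)
print(ray(d,e[0],.023))
# boss inner: non-orange inside
g=((hsv[...,1]<60)&(hsv[...,2]>90)).astype(np.uint8);t=np.zeros_like(g);t[65:130,250:315]=g[65:130,250:315]
e=cv2.fitEllipse(cv2.convexHull(np.argwhere(t)[:,::-1].astype(np.float32)));print(e,ray(d,e[0],.03))
g=((hsv[...,1]<70)&(hsv[...,2]>70)).astype(np.uint8);t=np.zeros_like(g);t[200:365,218:350]=g[200:365,218:350]
b=np.argwhere(t[:, 255:315]);print(b.min(0),b.max(0))
# tray edge direction from left/right long edge lips
ed=cv2.Canny(im,60,150);L=cv2.HoughLinesP(ed,1,np.pi/360,60,minLineLength=100,maxLineGap=8)
for l in L[:,0]: 
    a,b=ray(d,[l[:2],l[2:]],.02);print(l,np.degrees(np.arctan2(*(b-a)[[1,0]])).round(1))
```

```text
((283.1320495605469, 95.74954223632812), (84.14696502685547, 88.5446548461914), 179.6700897216797)
[[0.55878079 0.19189914 0.023     ]]
((276.7990417480469, 103.72415924072266), (71.872802734375, 91.47191619873047), 149.197998046875) [[0.55789225 0.18248573 0.03      ]]
[203   0] [357  59]
[183 159 386 159] 33.4
[190 171 373 171] 33.4
[184 164 358 167] 32.3
[384 174 400  10] 122.9
[437 175 540 175] 33.6
[261 165 369 166] 32.9
[158   0 175 180] -56.8
[379 141 390   3] 123.5
[149   2 167 181] -56.9
[363 165 375   0] 123.2
[110   1 135 187] -56.6
[172   0 184 158] -57.3
[385 116 394   3] 123.6
[394 296 497 251] 60.6
[217 156 363 157] 33.0
[290 164 402 164] 33.5
[519 168 550  21] 123.0
[109   0 124 114] -56.6
```

Call:
step_arm --pt "-0.02 0.03 0 0 0 0 1" --pt "-0.04 0.06 -0.02 0 0 0 1" --pt "-0.05 0.076 -0.05 0 0 0 1" --pt "-0.05 0.076 -0.08 0 0 0 1" --pt "-0.05 0.076 -0.1 0 0 0 1"

```text
time_s: 6.12
position: [0.559, 0.1924, 0.0982]
orientation: [0.474, 0.88, -0.001, -0.001]
wrist_force: [-0.0, -0.8, -0.9]
opening: 0.0615
grip_force: 65.7
```

Call:
step_arm --pt "0 0 -0.015 0 0 0 1" --pt "0 0 -0.03 0 0 0 1" --pt "0 0 -0.045 0 0 0 1" --pt "0 0 -0.055 0 0 0 1" --pt "0 0 -0.058 0 0 0 1"

```text
time_s: 6.75
position: [0.5597, 0.1928, 0.0408]
orientation: [0.473, 0.881, -0.001, 0.0]
wrist_force: [0.5, -2.0, 0.5]
opening: 0.0612
grip_force: 65.8
```

Call:
step_arm --pt "0 0 -0.002 0 0 0 1" --pt "0 0 -0.002 0 0 0 1"

```text
time_s: 7.0
position: [0.5601, 0.1927, 0.0395]
orientation: [0.474, 0.881, -0.0, 0.001]
wrist_force: [0.6, -3.9, -0.2]
opening: 0.0612
grip_force: 65.7
```

A side force of -3.9 N in y means the boss touches the rim, so I'll shift about 3 mm in -y and continue down.

Call:
step_arm --pt "0.001 -0.003 0 0 0 0 1" --pt "0.001 -0.003 -0.001 0 0 0 1" --pt "0.001 -0.003 -0.003 0 0 0 1" --pt "0.001 -0.003 -0.004 0 0 0 1"

```text
time_s: 7.5
position: [0.5605, 0.1904, 0.0351]
orientation: [0.474, 0.881, -0.0, -0.0]
wrist_force: [0.1, 0.3, -1.7]
opening: 0.0614
grip_force: 65.7
```

Call:
step_arm --pt "0 0 -0.001 0 0 0 1" --pt "0 0 -0.002 0 0 0 1" --pt "0 0 -0.002 0 0 0 1"

```text
time_s: 7.88
position: [0.5606, 0.1905, 0.0344]
orientation: [0.474, 0.881, 0.0, 0.0]
wrist_force: [-1.7, 0.3, 6.8]
opening: 0.0613
grip_force: 66.5
```

Call:
step_arm --pt "0 0 0 0 0 0 0.2" --pt "0 0 0 0 0 0 -1" --pt "0 0 0 0 0 0 -1" --pt "0 0 0 0 0 0 -1" --pt "0 0 0 0 0 0 -1"

```text
time_s: 8.5
position: [0.5606, 0.1902, 0.0331]
orientation: [0.474, 0.881, -0.0, -0.0]
wrist_force: [-0.1, 0.3, -0.3]
opening: 0.0854
grip_force: 0.0
```

Call:
step_arm --pt "0 0 0.03 0 0 0 -1" --pt "0 0 0.07 0 0 0 -1" --pt "0 0 0.12 0 0 0 -1" --pt "0 0 0.16 0 0 0 -1" --pt "0 0 0.16 0 0 0 -1"

```text
time_s: 9.12
position: [0.5631, 0.1906, 0.1971]
orientation: [0.474, 0.881, 0.002, 0.003]
wrist_force: [0.0, -1.1, 0.6]
opening: 0.0856
grip_force: 0.0
```

Run:
```python
from h import *
s=env.read_state();print(s['time_s'],s['position'])
d,im=get('wrist','w4.png');print(cup(d,im,.559,.192,.023))
d,im=get('top','t4.png')
for c in [(.5116,-.329),(.4255,-.2117),(.4409,-.0843),(.5793,-.077)]: print(cup(d,im,*c,smax=60,vmin=120))
```

```text
9.125 [0.56309639 0.19061667 0.19707258]
(array([ 0.4449, -0.0537]), array([ 72.2, 315.5]), 0.627)
(array([ 0.4046, -0.3221]), array([422.9, 259.7]), 0.858)
(array([ 0.4258, -0.2139]), array([385.6, 253.4]), 0.879)
(array([ 0.4421, -0.0888]), array([342.9, 248.8]), 0.786)
(array([ 0.5804, -0.0787]), array([337.4, 202.5]), 0.862)
```

View pics/w4.png

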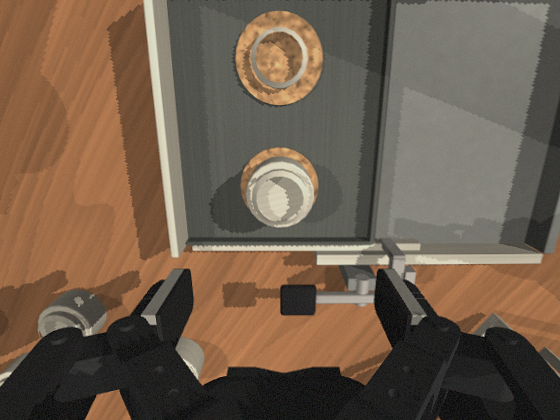

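Cup D is seated on the right pad (281,195), and the left pad's boss at (279,58) is free. Next is the cup at (0.580,-0.079).

Call:
step_arm --pt "0.004 -0.055 0 0 0 0 -1" --pt "0.008 -0.11 0 0 0 0 -1" --pt "0.012 -0.165 0 0 0 0 -1" --pt "0.016 -0.22 0 0 0 0 -1" --pt "0.02 -0.269 0 0 0 0 -1"

```text
time_s: 9.85
position: [0.5794, -0.0804, 0.1911]
orientation: [0.474, 0.881, -0.0, -0.002]
wrist_force: [0.4, 1.1, -0.5]
opening: 0.0855
grip_force: 0.0
```

Call:
step_arm --pt "0 0 0 0 0 0 -1" --pt "0 0 0 0 0 0 -1" --pt "0 0 0 0 0 0 -1"

```text
time_s: 10.22
position: [0.5799, -0.0773, 0.1924]
orientation: [0.473, 0.881, -0.0, -0.001]
wrist_force: [0.0, 0.0, 0.5]
opening: 0.0853
grip_force: 0.0
```

Run:
```python
from h import *
s=env.read_state();print(s['time_s'],s['position'])
d,im=get('wrist','w5.png');print(cup(d,im,.5805,-.0787))
```

```text
10.225 [ 0.57992612 -0.07728353  0.19243133]
(array([ 0.5784, -0.0792]), array([281.4, 191.9]), 0.933)
```

Call:
step_arm --pt "-0.002 -0.002 -0.04 0 0 0 -1" --pt "-0.002 -0.002 -0.09 0 0 0 -1" --pt "-0.002 -0.002 -0.14 0 0 0 -1" --pt "-0.002 -0.002 -0.175 0 0 0 -1" --pt "-0.002 -0.002 -0.182 0 0 0 -1"

```text
time_s: 10.9
position: [0.5769, -0.0791, 0.009]
orientation: [0.473, 0.881, -0.0, -0.003]
wrist_force: [-0.2, 0.1, -0.0]
opening: 0.0855
grip_force: 0.0
```

Call:
step_arm --pt "0 0 0 0 0 0 -1" --pt "0 0 0 0 0 0 -1" --pt "0 0 0 0 0 0 1" --pt "0 0 0 0 0 0 1" --pt "0 0 0 0 0 0 1"

```text
time_s: 11.52
position: [0.5796, -0.081, 0.0136]
orientation: [0.474, 0.881, 0.0, 0.001]
wrist_force: [-1.7, 0.4, 9.4]
opening: 0.0624
grip_force: 63.4
```

Call:
step_arm --pt "0 0 0 0 0 0 1" --pt "0 0 0 0 0 0 1" --pt "0 0 0 0 0 0 1"

```text
time_s: 11.9
position: [0.5797, -0.081, 0.0136]
orientation: [0.474, 0.881, 0.0, 0.001]
wrist_force: [-0.2, 0.8, 9.1]
opening: 0.0626
grip_force: 63.4
```

Call:
step_arm --pt "0 0 0.03 0 0 0 1" --pt "0 0 0.07 0 0 0 1" --pt "0 0 0.12 0 0 0 1" --pt "0 0 0.16 0 0 0 1" --pt "0 0 0.18 0 0 0 1"

```text
time_s: 12.52
position: [0.5796, -0.0811, 0.1947]
orientation: [0.474, 0.881, 0.0, 0.002]
wrist_force: [-0.5, 0.6, -1.2]
opening: 0.0622
grip_force: 66.1
```

Call:
step_arm --pt "-0.007 0.03 0 0 0 0 1" --pt "-0.018 0.08 0 0 0 0 1" --pt "-0.03 0.13 0 0 0 0 1" --pt "-0.041 0.18 0 0 0 0 1" --pt "-0.053 0.23 0 0 0 0 1"

```text
time_s: 13.15
position: [0.5251, 0.1506, 0.192]
orientation: [0.474, 0.881, 0.0, 0.0]
wrist_force: [1.0, 0.1, -1.5]
opening: 0.062
grip_force: 66.1
```

Call:
step_arm --pt "-0.011 0.05 0 0 0 0 1" --pt "-0.022 0.1 0 0 0 0 1" --pt "-0.032 0.141 0 0 0 0 1" --pt "-0.032 0.141 0 0 0 0 1" --pt "-0.032 0.141 0 0 0 0 1"

```text
time_s: 13.78
position: [0.4935, 0.2898, 0.1916]
orientation: [0.473, 0.881, -0.0, 0.0]
wrist_force: [-1.0, -0.3, -1.0]
opening: 0.0625
grip_force: 66.1
```

Call:
step_arm --pt "0.001 0 -0.03 0 0 0 1" --pt "0.001 0 -0.07 0 0 0 1" --pt "0.001 0 -0.11 0 0 0 1" --pt "0.001 0 -0.13 0 0 0 1" --pt "0.001 0 -0.144 0 0 0 1"

```text
time_s: 14.4
position: [0.495, 0.2886, 0.0463]
orientation: [0.475, 0.88, -0.001, -0.0]
wrist_force: [1.2, -0.9, -0.1]
opening: 0.0626
grip_force: 66.1
```

Call:
step_arm --pt "0 0 -0.003 0 0 0 1" --pt "0 0 -0.006 0 0 0 1" --pt "0 0 -0.008 0 0 0 1" --pt "0 0 -0.008 0 0 0 1"

```text
time_s: 14.9
position: [0.4949, 0.2904, 0.0398]
orientation: [0.474, 0.881, 0.0, 0.0]
wrist_force: [-1.1, 0.1, -1.3]
opening: 0.0627
grip_force: 66.1
```

Lateral forces are low, so I'll lower it to contact.

Call:
step_arm --pt "0 0 -0.001 0 0 0 1" --pt "0 0 -0.002 0 0 0 1" --pt "0 0 -0.003 0 0 0 1" --pt "0 0 -0.004 0 0 0 1" --pt "0 0 -0.004 0 0 0 1"

```text
time_s: 15.52
position: [0.495, 0.2905, 0.0366]
orientation: [0.474, 0.881, 0.001, 0.0]
wrist_force: [-2.2, 0.0, 7.3]
opening: 0.0623
grip_force: 66.9
```

Seated, since contact came at the expected 0.0366. I'll release, rise and go over to the next cup, the one at (0.441,-0.086).

Call:
step_arm --pt "0 0 0 0 0 0 0.2" --pt "0 0 0 0 0 0 -1" --pt "0 0 0 0 0 0 -1" --pt "0 0 0 0 0 0 -1" --pt "0 0 0 0 0 0 -1"

```text
time_s: 16.15
position: [0.4946, 0.2902, 0.0351]
orientation: [0.474, 0.881, -0.0, -0.0]
wrist_force: [0.8, 0.2, 0.7]
opening: 0.0852
grip_force: 0.0
```

Call:
step_arm --pt "0 0 0.03 0 0 0 -1" --pt "0 0 0.07 0 0 0 -1" --pt "0 0 0.12 0 0 0 -1" --pt "0 0 0.155 0 0 0 -1" --pt "0 -0.03 0.155 0 0 0 -1"

```text
time_s: 16.77
position: [0.497, 0.2619, 0.1938]
orientation: [0.472, 0.881, 0.003, 0.003]
wrist_force: [-0.2, -0.4, -0.6]
opening: 0.0854
grip_force: 0.0
```

Call:
step_arm --pt "-0.007 -0.055 0 0 0 0 -1" --pt "-0.015 -0.11 0 0 0 0 -1" --pt "-0.023 -0.165 0 0 0 0 -1" --pt "-0.03 -0.22 0 0 0 0 -1" --pt "-0.038 -0.275 0 0 0 0 -1"

```text
time_s: 17.4
position: [0.4564, -0.0165, 0.1904]
orientation: [0.474, 0.881, 0.0, 0.0]
wrist_force: [1.1, -0.1, -0.0]
opening: 0.0852
grip_force: 0.0
```

Call:
step_arm --pt "-0.014 -0.05 0 0 0 0 -1" --pt "-0.014 -0.071 0 0 0 0 -1" --pt "-0.014 -0.071 0 0 0 0 -1" --pt "-0.014 -0.071 0 0 0 0 -1" --pt "-0.014 -0.071 0 0 0 0 -1"

```text
time_s: 18.02
position: [0.4425, -0.0846, 0.1902]
orientation: [0.473, 0.881, 0.0, -0.0]
wrist_force: [-0.8, 0.3, -0.3]
opening: 0.0853
grip_force: 0.0
```

Run:
```python
from h import *
s=env.read_state();print(s['time_s'],s['position'])
d,im=get('wrist','w6.png');print(cup(d,im,.4413,-.0857))
d,im=get('top','t6.png')
for c in [(.4255,-.2117),(.4409,-.0843)]: print(cup(d,im,*c,smax=60,vmin=120))
cv2.imwrite('pics/t6c.png',cv2.resize(im[110:310,140:480],None,fx=2.3,fy=2.3,interpolation=3))
```

```text
18.025 [ 0.44253093 -0.08455008  0.19021901]
(array([ 0.4407, -0.0864]), array([281. , 192.1]), 0.934)
(array([ 0.4044, -0.3227]), array([423.1, 259.8]), 0.842)
(array([ 0.651, -0.217]), array([382.4, 178.3]), 0.846)
```

View pics/t6c.png

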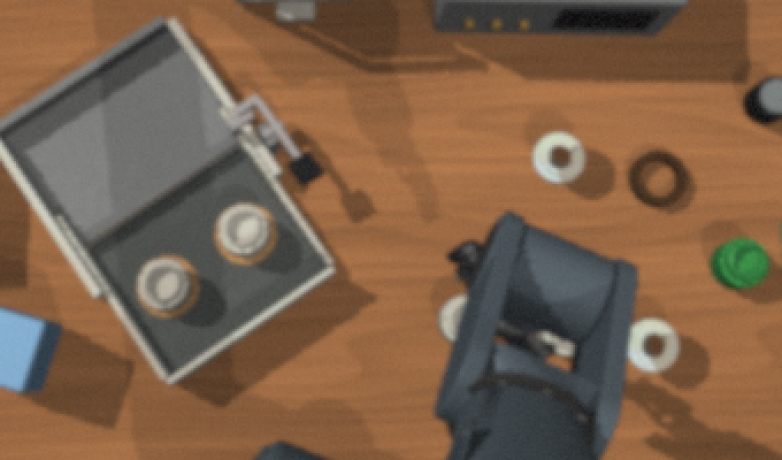

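Both first cups sit on their pads. In the crop they are at (245,230) and (168,285). Now I'll grasp the third.

Call:
step_arm --pt "-0.003 0 -0.04 0 0 0 -1" --pt "-0.003 0 -0.09 0 0 0 -1" --pt "-0.003 0 -0.14 0 0 0 -1" --pt "-0.003 0 -0.17 0 0 0 -1" --pt "-0.003 0 -0.179 0 0 0 -1"

```text
time_s: 18.75
position: [0.439, -0.0849, 0.0097]
orientation: [0.473, 0.881, -0.0, -0.002]
wrist_force: [-0.1, -0.5, -0.1]
opening: 0.0854
grip_force: 0.0
```

Call:
step_arm --pt "0 0 0 0 0 0 -1" --pt "0 0 0 0 0 0 -1" --pt "0 0 0 0 0 0 1" --pt "0 0 0 0 0 0 1" --pt "0 0 0 0 0 0 1"

```text
time_s: 19.38
position: [0.4404, -0.0861, 0.0127]
orientation: [0.474, 0.881, 0.0, 0.001]
wrist_force: [-0.7, 1.2, 8.5]
opening: 0.0611
grip_force: 64.2
```

Call:
step_arm --pt "0 0 0 0 0 0 1" --pt "0 0 0 0 0 0 1" --pt "0 0 0 0 0 0 1"

```text
time_s: 19.75
position: [0.4403, -0.0861, 0.0127]
orientation: [0.474, 0.881, 0.0, 0.001]
wrist_force: [0.6, 0.5, 7.2]
opening: 0.0608
grip_force: 64.2
```

Call:
step_arm --pt "0 0 0.03 0 0 0 1" --pt "0 0 0.07 0 0 0 1" --pt "0 0 0.12 0 0 0 1" --pt "0 0 0.16 0 0 0 1" --pt "0 0 0.18 0 0 0 1"

```text
time_s: 20.38
position: [0.4403, -0.086, 0.1941]
orientation: [0.474, 0.881, 0.0, 0.002]
wrist_force: [0.3, -1.0, -1.2]
opening: 0.0611
grip_force: 66.5
```

Call:
step_arm --pt "0.013 0.03 0 0 0 0 1" --pt "0.034 0.08 0 0 0 0 1" --pt "0.055 0.13 0 0 0 0 1" --pt "0.077 0.18 0 0 0 0 1" --pt "0.098 0.23 0 0 0 0 1"

```text
time_s: 21.0
position: [0.5379, 0.1459, 0.1918]
orientation: [0.474, 0.881, 0.0, 0.0]
wrist_force: [0.6, -0.4, 0.3]
opening: 0.061
grip_force: 66.5
```

Call:
step_arm --pt "0.021 0.048 0 0 0 0 1" --pt "0.021 0.048 0 0 0 0 1" --pt "0.021 0.048 -0.03 0 0 0 1" --pt "0.021 0.048 -0.07 0 0 0 1" --pt "0.021 0.048 -0.09 0 0 0 1"

```text
time_s: 21.62
position: [0.5564, 0.1909, 0.0996]
orientation: [0.474, 0.881, -0.001, -0.002]
wrist_force: [0.3, 0.5, -0.9]
opening: 0.0609
grip_force: 66.5
```

Call:
step_arm --pt "0 0 0 0 0 0 1" --pt "0 0 0 0 0 0 1"

```text
time_s: 21.88
position: [0.5591, 0.1917, 0.1023]
orientation: [0.474, 0.881, 0.0, 0.001]
wrist_force: [0.4, 0.9, -0.6]
opening: 0.0608
grip_force: 66.5
```

Call:
step_arm --pt "0 0 -0.008 0 0 0 1" --pt "0 0 -0.016 0 0 0 1" --pt "0 0 -0.022 0 0 0 1" --pt "0 0 -0.026 0 0 0 1" --pt "0 0 -0.026 0 0 0 1"

```text
time_s: 22.5
position: [0.5584, 0.1922, 0.0748]
orientation: [0.474, 0.881, -0.0, -0.0]
wrist_force: [-1.0, -0.3, -0.7]
opening: 0.0611
grip_force: 66.5
```

Call:
step_arm --pt "0 0 -0.001 0 0 0 1" --pt "0 0 -0.002 0 0 0 1" --pt "0 0 -0.003 0 0 0 1" --pt "0 0 -0.003 0 0 0 1"

```text
time_s: 23.0
position: [0.5587, 0.1922, 0.0723]
orientation: [0.474, 0.881, -0.0, -0.0]
wrist_force: [0.4, -0.7, -0.3]
opening: 0.0614
grip_force: 66.5
```

Call:
step_arm --pt "0 0 -0.001 0 0 0 1" --pt "0 0 -0.002 0 0 0 1" --pt "0 0 -0.002 0 0 0 1"

```text
time_s: 23.38
position: [0.5591, 0.1924, 0.0717]
orientation: [0.474, 0.881, 0.0, 0.0]
wrist_force: [-2.2, -0.3, 7.2]
opening: 0.0612
grip_force: 67.5
```

Contact came at exactly the expected height. I'll release, rise and go to the last cup at (0.426,-0.214).

Call:
step_arm --pt "0 0 0 0 0 0 0.2" --pt "0 0 0 0 0 0 -1" --pt "0 0 0 0 0 0 -1" --pt "0 0 0 0 0 0 -1" --pt "0 0 0 0 0 0 -1"

```text
time_s: 24.0
position: [0.5586, 0.1922, 0.0701]
orientation: [0.474, 0.881, -0.0, -0.0]
wrist_force: [-0.5, 0.5, -0.5]
opening: 0.0855
grip_force: 0.0
```

Call:
step_arm --pt "0 0 0.03 0 0 0 -1" --pt "0 0 0.07 0 0 0 -1" --pt "0 0 0.12 0 0 0 -1" --pt "-0.01 -0.03 0.12 0 0 0 -1" --pt "-0.025 -0.08 0.12 0 0 0 -1"

```text
time_s: 24.62
position: [0.5343, 0.1124, 0.1913]
orientation: [0.472, 0.881, 0.001, 0.001]
wrist_force: [0.4, -0.6, -0.5]
opening: 0.0855
grip_force: 0.0
```

Call:
step_arm --pt "-0.02 -0.055 0 0 0 0 -1" --pt "-0.038 -0.11 0 0 0 0 -1" --pt "-0.056 -0.165 0 0 0 0 -1" --pt "-0.075 -0.22 0 0 0 0 -1" --pt "-0.093 -0.275 0 0 0 0 -1"

```text
time_s: 25.25
position: [0.44, -0.1645, 0.1904]
orientation: [0.474, 0.881, 0.0, 0.0]
wrist_force: [1.2, -0.3, 0.4]
opening: 0.0855
grip_force: 0.0
```

Call:
step_arm --pt "-0.014 -0.05 0 0 0 0 -1" --pt "-0.014 -0.05 0 0 0 0 -1" --pt "-0.014 -0.05 0 0 0 0 -1" --pt "-0.014 -0.05 0 0 0 0 -1"

```text
time_s: 25.75
position: [0.4267, -0.2112, 0.1902]
orientation: [0.473, 0.881, 0.0, -0.0]
wrist_force: [0.2, -0.1, 0.1]
opening: 0.0851
grip_force: 0.0
```

Run:
```python
from h import *
s=env.read_state();print(s['time_s'],s['position'])
d,im=get('wrist','w7.png');print(cup(d,im,.4257,-.2139))
d,im=get('top','t7.png');print(cup(d,im,.5596,.1918,.059,smax=60,vmin=120),cup(d,im,.4937,.2921,.023,smax=60,vmin=120))
```

```text
25.75 [ 0.42672652 -0.21124166  0.19018722]
(array([ 0.425 , -0.2142]), array([280.4, 193.1]), 0.934)
(array([0.5637, 0.1957]), array([244., 207.]), 0.862) (array([0.4972, 0.2986]), array([209.6, 232.5]), 0.834)
```

View pics/w7.png

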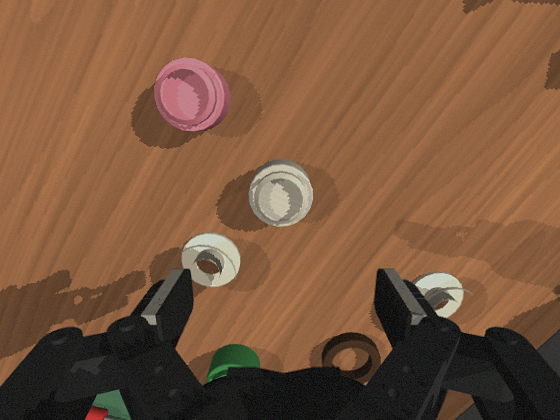

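The last cup is at (281,193), between the pink look-alike (190,95) and the spool core (211,260), and there is room for the fingers.

Call:
step_arm --pt "-0.003 -0.001 -0.04 0 0 0 -1" --pt "-0.003 -0.001 -0.09 0 0 0 -1" --pt "-0.003 -0.001 -0.14 0 0 0 -1" --pt "-0.003 -0.001 -0.17 0 0 0 -1" --pt "-0.003 -0.001 -0.179 0 0 0 -1"

```text
time_s: 26.48
position: [0.4232, -0.2124, 0.0097]
orientation: [0.473, 0.881, 0.0, -0.002]
wrist_force: [0.1, 1.2, -0.4]
opening: 0.0854
grip_force: 0.0
```

Call:
step_arm --pt "0 0 0 0 0 0 -1" --pt "0 0 0 0 0 0 -1" --pt "0 0 0 0 0 0 1" --pt "0 0 0 0 0 0 1" --pt "0 0 0 0 0 0 1"

```text
time_s: 27.1
position: [0.4243, -0.2143, 0.013]
orientation: [0.474, 0.88, -0.0, 0.001]
wrist_force: [-1.3, 1.2, 9.5]
opening: 0.0615
grip_force: 63.1
```

Call:
step_arm --pt "0 0 0 0 0 0 1" --pt "0 0 0 0 0 0 1" --pt "0 0 0 0 0 0 1"

```text
time_s: 27.48
position: [0.4243, -0.2143, 0.013]
orientation: [0.474, 0.88, -0.0, 0.001]
wrist_force: [-0.9, 1.0, 8.7]
opening: 0.0613
grip_force: 63.1
```

Call:
step_arm --pt "0 0 0.03 0 0 0 1" --pt "0 0 0.07 0 0 0 1" --pt "0 0 0.12 0 0 0 1" --pt "0 0 0.16 0 0 0 1" --pt "0 0 0.18 0 0 0 1"

```text
time_s: 28.1
position: [0.4242, -0.2142, 0.1942]
orientation: [0.474, 0.881, -0.0, 0.002]
wrist_force: [0.2, 0.1, -1.4]
opening: 0.061
grip_force: 66.7
```

Call:
step_arm --pt "0.004 0.03 0 0 0 0 1" --pt "0.011 0.08 0 0 0 0 1" --pt "0.018 0.13 0 0 0 0 1" --pt "0.025 0.18 0 0 0 0 1" --pt "0.032 0.23 0 0 0 0 1"

```text
time_s: 28.72
position: [0.4555, 0.0178, 0.1918]
orientation: [0.474, 0.881, 0.0, 0.0]
wrist_force: [1.4, 0.2, -1.1]
opening: 0.0612
grip_force: 66.7
```

Call:
step_arm --pt "0.007 0.05 0 0 0 0 1" --pt "0.014 0.1 0 0 0 0 1" --pt "0.021 0.15 0 0 0 0 1" --pt "0.028 0.2 0 0 0 0 1" --pt "0.034 0.25 0 0 0 0 1"

```text
time_s: 29.35
position: [0.4894, 0.2677, 0.1917]
orientation: [0.474, 0.881, 0.0, 0.0]
wrist_force: [1.2, -0.3, -1.3]
opening: 0.0613
grip_force: 66.7
```

Call:
step_arm --pt "0.003 0.026 0 0 0 0 1" --pt "0.003 0.026 -0.03 0 0 0 1" --pt "0.003 0.026 -0.07 0 0 0 1" --pt "0.003 0.026 -0.09 0 0 0 1" --pt "0.003 0.026 -0.09 0 0 0 1"

```text
time_s: 29.98
position: [0.4911, 0.2916, 0.1]
orientation: [0.474, 0.881, -0.002, -0.001]
wrist_force: [0.2, 0.3, 0.5]
opening: 0.0614
grip_force: 66.7
```

Call:
step_arm --pt "0 0 0 0 0 0 1" --pt "0 0 0 0 0 0 1"

```text
time_s: 30.22
position: [0.4935, 0.2925, 0.1027]
orientation: [0.474, 0.881, 0.001, 0.001]
wrist_force: [-1.2, 0.0, 0.2]
opening: 0.0615
grip_force: 66.7
```

Call:
step_arm --pt "0 0 -0.008 0 0 0 1" --pt "0 0 -0.016 0 0 0 1" --pt "0 0 -0.022 0 0 0 1" --pt "0 0 -0.026 0 0 0 1" --pt "0 0 -0.026 0 0 0 1"

```text
time_s: 30.85
position: [0.4924, 0.2921, 0.0748]
orientation: [0.474, 0.881, -0.0, -0.0]
wrist_force: [-0.1, 0.0, -0.8]
opening: 0.0613
grip_force: 66.7
```

Call:
step_arm --pt "0 0 -0.001 0 0 0 1" --pt "0 0 -0.002 0 0 0 1" --pt "0 0 -0.003 0 0 0 1" --pt "0 0 -0.004 0 0 0 1" --pt "0 0 -0.004 0 0 0 1"

```text
time_s: 31.48
position: [0.4928, 0.2923, 0.0721]
orientation: [0.474, 0.881, 0.0, 0.0]
wrist_force: [-1.0, -0.0, 4.9]
opening: 0.0616
grip_force: 67.3
```

Call:
step_arm --pt "0 0 0 0 0 0 0.2" --pt "0 0 0 0 0 0 -1" --pt "0 0 0 0 0 0 -1" --pt "0 0 0 0 0 0 -1" --pt "0 0 0 0 0 0 -1"

```text
time_s: 32.1
position: [0.4927, 0.2922, 0.0711]
orientation: [0.474, 0.881, -0.0, -0.0]
wrist_force: [0.4, 0.3, 0.3]
opening: 0.0855
grip_force: 0.0
```

Call:
step_arm --pt "0 0 0.03 0 0 0 -1" --pt "0 0 0.07 0 0 0 -1" --pt "0 0 0.12 0 0 0 -1" --pt "0 0 0.13 0 0 0 1" --pt "0.02 -0.03 0.13 0 0 0 1"

```text
time_s: 32.72
position: [0.5119, 0.2635, 0.2023]
orientation: [0.472, 0.882, 0.001, 0.0]
wrist_force: [-0.4, -0.5, 0.0]
opening: 0.0513
grip_force: 0.0
```

Call:
step_arm --pt "0.03 -0.04 0 0 0 0 1" --pt "0.06 -0.08 0 0 0 0 1" --pt "0.09 -0.12 0 0 0 0 1" --pt "0.12 -0.149 0 0 0 0 1" --pt "0.12 -0.149 0 0 0 0 1"

```text
time_s: 33.35
position: [0.6344, 0.1104, 0.1999]
orientation: [0.475, 0.88, -0.0, 0.0]
wrist_force: [0.3, 1.1, 0.0]
opening: 0.0
grip_force: 0.0
```

Call:
step_arm --pt "0 0 0 0 0 0 1" --pt "0 0 0 0 0 0 1"

```text
time_s: 33.6
position: [0.6313, 0.1143, 0.2008]
orientation: [0.473, 0.881, -0.0, -0.001]
wrist_force: [-0.9, 0.2, 0.7]
opening: 0.0001
grip_force: 0.0
```

Run:
```python
from h import *
s=env.read_state();print(s['time_s'],s['position'],s['opening'])
d,im=get('wrist','w8.png');get('scene','s8.png')
hsv=cv2.cvtColor(im,cv2.COLOR_BGR2HSV);t=np.zeros(im.shape[:2],np.uint8);p=proj(d,[[.633,.1136,.069]])[0].astype(int);print(p)
sl=np.s_[p[1]-40:p[1]+40,p[0]-45:p[0]+45];t[sl]=(hsv[sl][...,2]<40)
n,l,st,c=cv2.connectedComponentsWithStats(t)
for a,b in zip(st[1:],c[1:]):
    if a[4]>200: print(a,b,ray(d,b,.067))
```

```text
33.6 [0.63132    0.11432179 0.20079254] 0.00011960385398606974
[284 202]
[266 186  38  35 459] [279.15250545 202.36165577] [[0.62884947 0.11053108 0.067     ]]
```

View pics/w8.png

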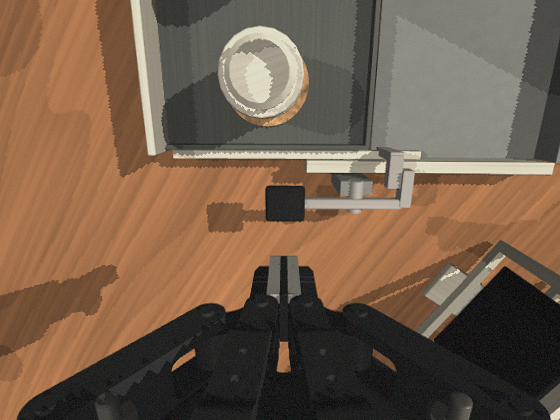

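The paddle is centred at (285,203), which is (0.633,0.1135). The right stack is upright at (262,70). Now I'll press straight down with the shut fingers.

Call:
step_arm --pt "0.001 -0.001 -0.03 0 0 0 1" --pt "0.001 -0.001 -0.07 0 0 0 1" --pt "0.001 -0.001 -0.1 0 0 0 1" --pt "0.001 -0.001 -0.12 0 0 0 1" --pt "0.001 -0.001 -0.125 0 0 0 1"

```text
time_s: 34.33
position: [0.6323, 0.1129, 0.0749]
orientation: [0.473, 0.881, -0.001, -0.001]
wrist_force: [-0.0, 0.3, -0.2]
opening: 0.0001
grip_force: 0.0
```

Call:
step_arm --pt "0 0 -0.005 0 0 0 1" --pt "0 0 -0.01 0 0 0 1" --pt "0 0 -0.015 0 0 0 1" --pt "0 0 -0.02 0 0 0 1" --pt "0 0 -0.025 0 0 0 1"

```text
time_s: 34.95
position: [0.6335, 0.112, 0.0511]
orientation: [0.474, 0.881, -0.0, -0.0]
wrist_force: [-2.5, -0.8, 1.3]
opening: 0.0001
grip_force: 1.1
```

Call:
step_arm --pt "0 0 -0.004 0 0 0 1" --pt "0 0 -0.008 0 0 0 1" --pt "0 0 -0.011 0 0 0 1" --pt "0 0 -0.011 0 0 0 1"

```text
time_s: 35.45
position: [0.6346, 0.1126, 0.0415]
orientation: [0.474, 0.881, 0.001, 0.001]
wrist_force: [-2.0, -0.6, 7.2]
opening: -0.0
grip_force: 3.5
```

Call:
step_arm --pt "0 0 -0.002 0 0 0 1" --pt "0 0 -0.003 0 0 0 1" --pt "0 0 -0.003 0 0 0 1"

```text
time_s: 35.83
position: [0.6348, 0.1126, 0.0408]
orientation: [0.474, 0.881, 0.001, 0.001]
wrist_force: [-5.5, 0.5, 18.4]
opening: -0.0002
grip_force: 9.3
```

Call:
step_arm --pt "0 0 0.03 0 0 0 1" --pt "0 0 0.08 0 0 0 1" --pt "0 0 0.13 0 0 0 1" --pt "0 0 0.16 0 0 0 1" --pt "0 0 0.16 0 0 0 1"

```text
time_s: 36.45
position: [0.636, 0.1126, 0.2004]
orientation: [0.474, 0.881, 0.002, 0.003]
wrist_force: [-0.0, -0.5, -1.4]
opening: 0.0
grip_force: 0.0
```

Run:
```python
from h import *
s=env.read_state();print(s['time_s'],s['position'])
d,im=get('wrist','w9.png')
print(proj(d,[[.633,.1135,.069],[.633,.1135,.039]]))
hsv=cv2.cvtColor(im,cv2.COLOR_BGR2HSV);p=proj(d,[[.633,.1136,.055]])[0].astype(int);t=np.zeros(im.shape[:2],np.uint8)
sl=np.s_[p[1]-40:p[1]+40,p[0]-45:p[0]+45];t[sl]=(hsv[sl][...,2]<40)
n,l,st,c=cv2.connectedComponentsWithStats(t)
for a,b in zip(st[1:],c[1:]):
    if a[4]>200: print(a,b,a[:2]+a[2:4]/2)
d,im=get('top','t9.png')
cv2.imwrite('pics/t9c.png',np.hstack([cv2.resize(im[115:275,140:300],None,fx=2.5,fy=2.5,interpolation=3),cv2.resize(cv2.imread('pics/w9.png')[0:400,80:480],None)if 0 else cv2.imread('pics/w9.png')[0:400,120:520]]))
```

```text
36.45 [0.63604307 0.11257931 0.20040817]
[[280.24430188 197.77903678]
 [280.33473544 189.66749874]]
[267 173  32  35 866] [281.30023095 189.55427252] [283.  190.5]
```

View pics/t9c.png

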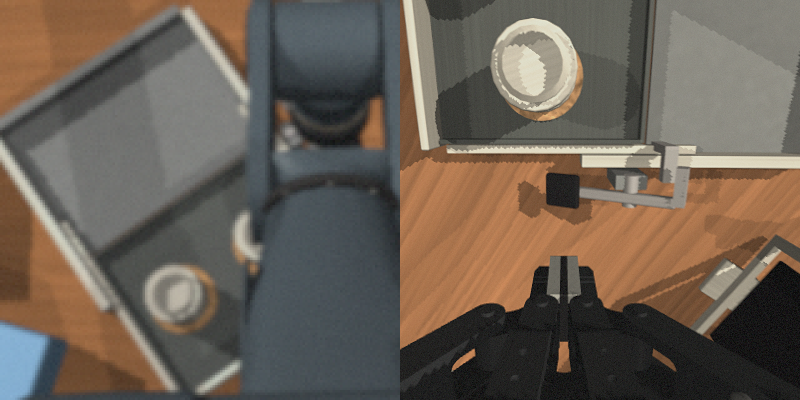

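The lever is fully down: the paddle at (563,190) in the crop fits z≈0.039. Both stacks are upright. I'll move behind the front panel, whose middle is at about (0.436,0.183).

Call:
step_arm --pt "-0.05 0.005 0 0 0 0 1" --pt "-0.1 0.011 0 0 0 0 1" --pt "-0.15 0.016 0 0 0 0 1" --pt "-0.2 0.022 0 0 0 0 1" --pt "-0.25 0.028 0 0 0 0 1"

```text
time_s: 37.17
position: [0.3809, 0.1403, 0.1958]
orientation: [0.474, 0.881, -0.001, -0.002]
wrist_force: [-0.4, -0.2, 0.3]
opening: -0.0002
grip_force: 0.0
```

Call:
step_arm --pt "-0.01 0.002 0 0 0 0 1" --pt "-0.01 0.002 -0.03 0 0 0 1" --pt "-0.01 0.002 -0.08 0 0 0 1" --pt "-0.01 0.002 -0.13 0 0 0 1" --pt "-0.01 0.002 -0.163 0 0 0 1"

```text
time_s: 37.8
position: [0.3736, 0.1421, 0.0315]
orientation: [0.474, 0.881, -0.001, -0.001]
wrist_force: [-0.0, -0.2, -0.3]
opening: -0.0003
grip_force: 0.0
```

Call:
step_arm --pt "0 0 0 0 0 0 1" --pt "0 0 0 0 0 0 1"

```text
time_s: 38.05
position: [0.3741, 0.1422, 0.0344]
orientation: [0.474, 0.881, 0.0, 0.0]
wrist_force: [-0.4, 0.2, -0.5]
opening: 0.0004
grip_force: 0.0
```

Run:
```python
from h import *
s=env.read_state();print(s['time_s'],s['position'],s['orientation'],s['joints'].round(2))
tx=np.array([.8358,.549]);ty=np.array([-.549,.8358]);f=np.array([.4364,.1827])
e=f-s['position'][:2];print('tx,ty',e@tx,e@ty)
get('wrist','w10.png')
```

```text
38.05 [0.37413069 0.14222123 0.03439828] [4.73709071e-01 8.80681391e-01 3.20767593e-05 4.36347798e-05] [ 0.08  0.66  2.14  0.    0.34 -0.5 ]
tx,ty 0.07426753263832271 -0.00035368997122018443
```

View pics/w10.png

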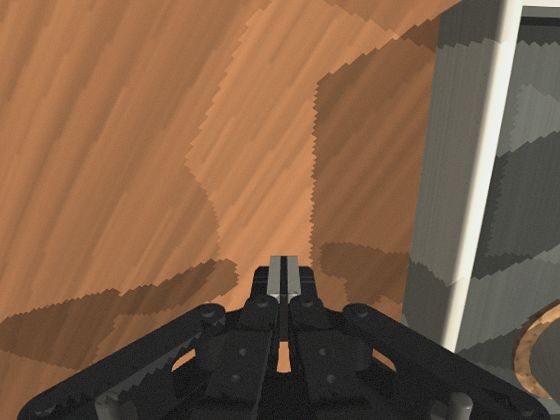

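The panel is ahead on the right, about 74 mm away, with the shut fingers behind it. I'll turn 90° so both fingers bear on the panel and the finger links stay clear of the stacks, then close the gap.

Call:
step_arm --pt "0 0 0 0 0 10 1" --pt "0 0 0 0 0 20 1" --pt "0 0 0 0 0 30 1" --pt "0 0 0 0 0 40 1" --pt "0 0 0 0 0 50 1"

```text
time_s: 38.72
position: [0.3749, 0.1424, 0.036]
orientation: [0.054, 0.999, 0.0, 0.002]
wrist_force: [0.2, -0.9, 0.4]
opening: 0.0001
grip_force: 0.0
```

Call:
step_arm --pt "0 0 0 0 0 10 1" --pt "0 0 0 0 0 20 1" --pt "0 0 0 0 0 30 1" --pt "0 0 0 0 0 40 1" --pt "0 0 0 0 0 40 1"

```text
time_s: 39.35
position: [0.3748, 0.1423, 0.0357]
orientation: [-0.287, 0.958, -0.0, 0.002]
wrist_force: [-0.5, -0.1, 0.2]
opening: -0.0
grip_force: 0.0
```

Call:
step_arm --pt "0.01 0.007 0 0 0 0 1" --pt "0.02 0.013 0 0 0 0 1" --pt "0.03 0.02 0 0 0 0 1" --pt "0.038 0.025 0 0 0 0 1" --pt "0.042 0.028 0 0 0 0 1"

```text
time_s: 39.98
position: [0.4164, 0.1707, 0.0342]
orientation: [-0.288, 0.958, -0.0, 0.0]
wrist_force: [-0.2, -0.1, -0.3]
opening: 0.0002
grip_force: 0.0
```

Call:
step_arm --pt "0.003 0.002 0 0 0 0 1" --pt "0.006 0.004 0 0 0 0 1" --pt "0.009 0.006 0 0 0 0 1" --pt "0.011 0.007 0 0 0 0 1" --pt "0.013 0.008 0 0 0 0 1"

```text
time_s: 40.6
position: [0.4276, 0.1779, 0.0342]
orientation: [-0.288, 0.958, 0.0, -0.001]
wrist_force: [-1.4, -2.0, 1.0]
opening: -0.0001
grip_force: 1.2
```

Contact at about -2.4 N. Now a gentle push along tray x, 5 mm per row.

Call:
step_arm --pt "0.003 0.002 0 0 0 0 1" --pt "0.007 0.0046 0 0 0 0 1" --pt "0.011 0.0072 0 0 0 0 1" --pt "0.015 0.01 0 0 0 0 1" --pt "0.019 0.0125 0 0 0 0 1"

```text
time_s: 41.22
position: [0.4477, 0.191, 0.0342]
orientation: [-0.288, 0.958, 0.0, -0.0]
wrist_force: [-3.7, 0.8, 0.1]
opening: -0.0002
grip_force: 1.2
```

Call:
step_arm --pt "0.004 0.0026 0 0 0 0 1" --pt "0.008 0.0052 0 0 0 0 1" --pt "0.012 0.0079 0 0 0 0 1" --pt "0.016 0.0105 0 0 0 0 1" --pt "0.02 0.013 0 0 0 0 1"

```text
time_s: 41.85
position: [0.4678, 0.2039, 0.0342]
orientation: [-0.288, 0.958, 0.0, -0.0]
wrist_force: [-2.7, 0.7, -1.2]
opening: 0.0
grip_force: 1.2
```

Run:
```python
from h import *
print(env.read_state()['position']); d,im=get('scene','s11.png'); cv2.imwrite('pics/s11c.png',cv2.resize(im[170:320,240:440],None,fx=3.5,fy=3.5,interpolation=3))
```

```text
[0.46783114 0.20387944 0.03423007]
```

View pics/s11c.png

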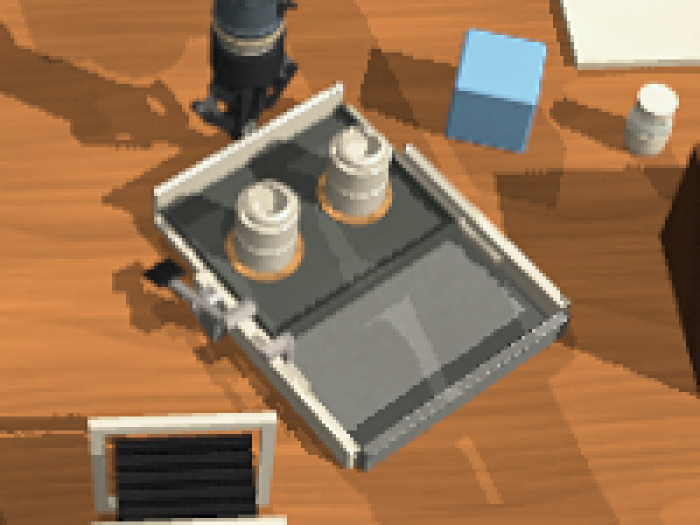

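The tray is sliding in and both two-cup stacks stand, at (265,225) and (358,170). I'll continue, slowing near the stop.

Call:
step_arm --pt "0.004 0.0026 0 0 0 0 1" --pt "0.008 0.0052 0 0 0 0 1" --pt "0.012 0.0079 0 0 0 0 1" --pt "0.016 0.0105 0 0 0 0 1" --pt "0.02 0.013 0 0 0 0 1"

```text
time_s: 42.52
position: [0.4883, 0.2168, 0.0344]
orientation: [-0.288, 0.958, -0.0, 0.0]
wrist_force: [-0.8, -2.7, 0.2]
opening: 0.0002
grip_force: 1.2
```

Call:
step_arm --pt "0.004 0.0026 0 0 0 0 1" --pt "0.008 0.0052 0 0 0 0 1" --pt "0.012 0.0079 0 0 0 0 1" --pt "0.016 0.0105 0 0 0 0 1" --pt "0.02 0.013 0 0 0 0 1"

```text
time_s: 43.15
position: [0.5079, 0.23, 0.0343]
orientation: [-0.288, 0.958, 0.0, -0.0]
wrist_force: [-1.1, -2.4, 1.2]
opening: 0.0
grip_force: 1.2
```

Call:
step_arm --pt "0.004 0.0026 0 0 0 0 1" --pt "0.008 0.0052 0 0 0 0 1" --pt "0.012 0.0079 0 0 0 0 1" --pt "0.015 0.01 0 0 0 0 1" --pt "0.018 0.012 0 0 0 0 1"

```text
time_s: 43.78
position: [0.5259, 0.2418, 0.0343]
orientation: [-0.288, 0.958, -0.0, 0.0]
wrist_force: [-1.3, -1.7, 1.1]
opening: 0.0001
grip_force: 1.2
```

Call:
step_arm --pt "0.0016 0.001 0 0 0 0 1" --pt "0.0032 0.002 0 0 0 0 1" --pt "0.0048 0.003 0 0 0 0 1" --pt "0.0064 0.004 0 0 0 0 1" --pt "0.008 0.0052 0 0 0 0 1"

```text
time_s: 44.4
position: [0.5337, 0.247, 0.0343]
orientation: [-0.288, 0.958, -0.0, -0.0]
wrist_force: [-2.0, -1.4, 2.0]
opening: -0.0001
grip_force: 1.1
```

Call:
step_arm --pt "0.001 0.0007 0 0 0 0 1" --pt "0.002 0.0013 0 0 0 0 1" --pt "0.003 0.002 0 0 0 0 1" --pt "0.004 0.0026 0 0 0 0 1" --pt "0.004 0.0026 0 0 0 0 1"

```text
time_s: 45.02
position: [0.5351, 0.248, 0.0341]
orientation: [-0.288, 0.958, -0.0, -0.003]
wrist_force: [-5.0, -5.7, 5.7]
opening: -0.0001
grip_force: 3.9
```

Call:
step_arm --pt "0.001 0.0007 0 0 0 0 1" --pt "0.002 0.0013 0 0 0 0 1" --pt "0.002 0.0013 0 0 0 0 1"

```text
time_s: 45.4
position: [0.535, 0.2481, 0.0341]
orientation: [-0.288, 0.957, -0.001, -0.006]
wrist_force: [-7.9, -9.5, 8.0]
opening: 0.0002
grip_force: 6.2
```

Call:
step_arm --pt "-0.004 -0.0026 0 0 0 0 1" --pt "-0.015 -0.01 0 0 0 0 1" --pt "-0.04 -0.026 0 0 0 0 1" --pt "-0.07 -0.046 0.02 0 0 0 1" --pt "-0.1 -0.066 0.06 0 0 0 1"

```text
time_s: 46.02
position: [0.4383, 0.1843, 0.0938]
orientation: [-0.288, 0.958, 0.0, -0.001]
wrist_force: [0.4, -0.2, 0.5]
opening: -0.0001
grip_force: 0.0
```

Call:
step_arm --pt "0 -0.03 0.05 0 0 0 1" --pt "0 -0.08 0.1 0 0 0 1" --pt "0 -0.13 0.1 0 0 0 1" --pt "0 -0.18 0.1 0 0 0 1" --pt "0 -0.18 0.1 0 0 0 1"

```text
time_s: 46.65
position: [0.4408, 0.0019, 0.1948]
orientation: [-0.285, 0.959, -0.001, 0.002]
wrist_force: [0.0, 1.2, -0.3]
opening: -0.0001
grip_force: 0.0
```

Run:
```python
from h import *
import pickle
s=env.read_state();print(s['time_s'],s['position'])
d,im=get('top','t12.png'); ds,ims=get('scene','s12.png')
a=np.array([.130*.8358,.130*.549])
for c in [(.5596,.1918),(.4937,.2921)]: print(np.array(c)+a,cup(d,im,*(np.array(c)+a),.059,smax=60,vmin=120))
cv2.imwrite('pics/f.png',np.hstack([cv2.resize(im[90:290,60:290],(460,400),interpolation=3),cv2.resize(ims[170:330,250:406],(390,400),interpolation=3)])[:,:800])
```

```text
46.65 [0.44077806 0.00186049 0.19483639]
[0.668254 0.26317 ] (array([0.672 , 0.2669]), array([218.6, 170.3]), 0.799)
[0.602354 0.36347 ] (array([0.6054, 0.3705]), array([182.2, 194. ]), 0.75)
```

View pics/f.png

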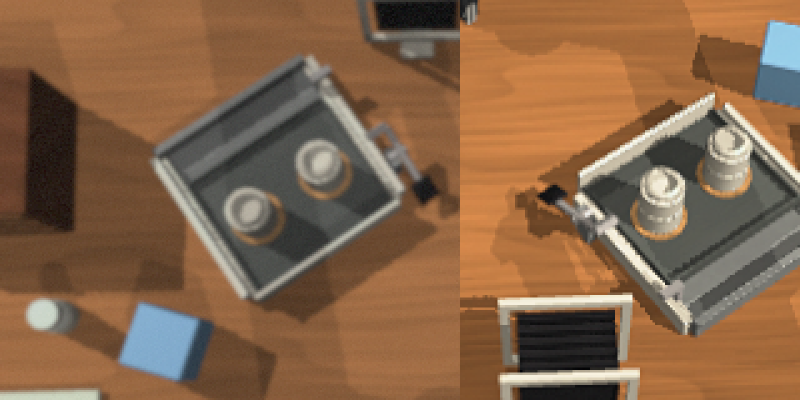

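The tray is fully home against its stop and both stacks stand on their pads, at (320,165) and (250,212). One numeric check for any leftover cup before handing in.

Run:
```python
from h import *
import pickle
for f in('t12.png','t9.png'):
    d=pickle.load(open('top0.pkl','rb'));im=cv2.imread('pics/'+f);hsv=cv2.cvtColor(im,cv2.COLOR_BGR2HSV)
    m=((hsv[...,1]<60)&(hsv[...,2]>120)).astype(np.uint8);n,l,st,c=cv2.connectedComponentsWithStats(m)
    print(f,[(q.round().tolist(),ray(d,q,.03).round(2)[0,:2].tolist()) for s,q in zip(st[1:],c[1:]) if 200<s[4]<600])
```

```text
t12.png [([266.0, 51.0], [1.06, 0.12]), ([267.0, 86.0], [0.94, 0.12]), ([219.0, 170.0], [0.68, 0.27]), ([382.0, 178.0], [0.65, -0.21]), ([182.0, 194.0], [0.62, 0.38]), ([81.0, 247.0], [0.47, 0.67]), ([423.0, 260.0], [0.4, -0.32])]
t9.png [([266.0, 51.0], [1.06, 0.13]), ([267.0, 86.0], [0.94, 0.12]), ([268.0, 109.0], [0.87, 0.12]), ([164.0, 184.0], [0.65, 0.44]), ([382.0, 178.0], [0.65, -0.21]), ([209.0, 232.0], [0.5, 0.3]), ([81.0, 247.0], [0.47, 0.67]), ([423.0, 260.0], [0.4, -0.32])]
```

Only the spool cores, the jar and the rack are left, so there are no more cups.

```bash
python3 -c "
from plant import env
print(env.job_done())"
```

```text
the job is handed in; nothing more can be done
None
```

All four cups present are stacked two and two on the cork pads; the lever is down, the tray is fully home with both stacks standing, and the job is handed in (no verdict was returned).

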